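Nudge the sample carrier home against the hidden stop in the measuring head

TASK

Take the short black-handled pusher out of its stand and, with the pusher, nudge the sample carrier along its guide into the grey measuring head, slowly and a little at a time, until it rests against the stop hidden inside; ease up as soon as you feel it, because the stop must not be pushed hard. Then stand the pusher back in its stand. Touch the carrier only with the pusher, and leave the vial and the little beaker where they stand.

Things in the scene. Friction and masses are not known exactly. Their poses are not given: they have to be found in the camera images.
- guide: Fixed aluminium guide on the bench: plate 260 (x) x 76 (y) x 8 mm with two rails along x, tops at z = 24, leaving a channel 33 mm wide (y = -16.5 to 16.5), floor at z = 8, open at the top and the near end. Origin: centre of its underside; x points along the channel into the measuring head, z up. The head covers x = 20 to 130 mm.
- head: Grey measuring head fixed on the guide: closed hood 110 long, 68 wide, top at z = 56 mm (flat knob to 62). Origin: at bench height under the middle of its mouth; x points inward, parallel to the guide's x. Hidden inside is the stop, a pin on the channel's axis; it is sprung: gives 3 mm against 0.9 to 1.4 N, then is rigid. More than 15 N damages it.
- head_mouth (a point): Middle of the head's open mouth (faces the near end of the guide), 22 mm above the bench; axes as the head's. The stop pin's tip stands 50 to 75 mm behind this point, set anew each time and not visible.
- carrier: Sample carrier: loose aluminium bar 110 long x 30 wide x 28 mm high, 0.56 to 0.88 kg, glass window on top, lying in the guide's channel with 1.5 mm play each side, front end already in the head's mouth. Origin: centre of its underside; x points into the head. Slides with dry friction of 1.5 to 6 N, does not coast. It is home when its front end presses on the stop pin; friction holds it there.
- carrier_rear (a point): Centre of the near (rear) end face of the carrier, where it is pushed: 55 mm behind the carrier's origin, 14 mm above its underside, 22 mm above the bench. Axes as the carrier's. When home this face still stands 35 to 60 mm outside the mouth.
- pusher_grip (a point): Centre of the handle of the pusher, a loose upright tool: black square handle 26 x 26 x 44 mm (this point half-way up it), below it a square steel shank 12 x 12 mm, 36 mm long. The shank's flat end is 58 mm below this point. z points up along the tool, x and y are square to the faces. 90 g.
- pusher_tip (a point): Centre of the flat lower end of the pusher's shank, 58 mm below pusher_grip; same axes.
- stand: Fixed grey block 75 x 75 x 46 mm with a square upright hole 17 x 17 mm, 40 mm deep, in the middle of its top. Origin: centre of its underside; x and y square to its faces and the hole's. The pusher stands in the hole with its handle's shoulder on the block's top: the pusher_tip is then 10 mm and the pusher_grip 68 mm above the bench.
- vial: Small clear vial with a white screw cap, 27 mm across, 58 mm high, standing to the right of the guide; leave alone. Origin: centre of its underside.
- beaker: Small clear beaker, 53 x 62 x 56 mm, standing between guide and stand; leave alone. Origin: centre of its underside.
Mind the look-alikes: they are no part of the job. What is shaped like the part that bears pusher_grip but yellow is not meant.

How it is judged (in metres and radians):
On the way, in this order (a step that is already met when the one before it is completed fails the run):
1. the pusher is lifted clear out of its stand (height (world z) of pusher_tip above 0.05 m), for 0.1 s.
2. the carrier's front end presses on the stop in the head (contact force between carrier and head above 0.4 N), for 0.3 s.
At the end, for the whole second after the job is handed in: The carrier rests against the hidden stop (its front end presses on the sprung pin with more than 0.4 N), and the pusher stands released in its stand: shank in the hole, within 6 mm of its centre, upright within 0.1 rad, tip less than 14 mm above the bench (shoulder down), all at rest (contact force between carrier and head above 0.4 N and linear speed of carrier below 0.01 m/s and horizontal distance between pusher_tip and stand below 0.006 m and height (world z) of pusher_tip below 0.014 m and angle between pusher_tip's own z axis and vertical below 0.1 rad and linear speed of pusher below 0.02 m/s); the robot touches nothing.
It fails at once if the carrier is pushed against the stop with more than 15 N (contact force between carrier and head above 15 N).
It fails at once if the carrier is shot along faster than 0.15 m/s (linear speed of carrier above 0.15 m/s).
It fails at once if fingers or arm touch the carrier (contact force between any of the fingers, the arm and carrier above 0.5 N).
It fails at once if the vial or the little beaker is moved more than 20 mm (distance of any of vial, beaker from where it was at the start of the episode above 0.02 m).
It also fails if it takes over 72 s, if anything falls off the work surface, if the arm or the gripper's body presses on something with over 40 N, if the wrist force passes 120 N, or if a joint passes its speed limit or range.

ROBOT

A 6-joint arm with a two-finger parallel gripper is mounted at the origin on a cart in front of the work surface, level with it; the furniture and walls round the work are solid. World frame = base frame: x ahead of the robot, y to its left, z up, the work surface at z = 0. Lengths are in mm, angles in rad, forces in N, time in s.
With the tool pointing down it reaches from about 350 to 975 mm from the base axis. Payload 7.1 kg.
Tool frame: the origin (TCP) lies on the front face of the gripper's body, between the roots of the fingers; the fingertips stand 80 mm ahead of it and the grasp point (between the pads) lies 61 mm ahead of it (env.tips_ahead is the distance from the TCP to the fingertips, in mm); z points along the fingers, y is the line along which they close (so a half turn about z gives the same grasp; the last joint's range is limited). The gripper opens to 88 mm and grips with 3 to 60 N. Pads are 20 mm wide; open, the fingers measure 115 mm over their backs; the gripper's body (75 mm by 178 mm) begins 61 mm behind the grasp point.
Start: joints at [1.307, 0.423, 1.63, -0, 1.089, -0.019], TCP at [151.445, 606.358, 302.675] pointing down, gripper open.
Joint ranges: [-3, 3], [-0.9, 2.11], [0.09, 2.58], [-1.31, 4.45], [0.11, 2.69], [-2.54, 2.54]. Speed limits (rad/s): [2.39, 2.39, 3.01, 3.14, 3.14, 3.14].

INTERFACE

Orientations are given as a unit quaternion [x, y, z, w].
In Python, from station import env, set_gripper, viewer, workorder gives the robot as it stands. Calls block until the motion is done:
- env.reach(position, orientation): joint-space move of the TCP to a pose.
- env.move_l(position, rot=None, rate=150, f_stop=None): straight line of the TCP; rot=None keeps the orientation; rate is the mean speed in mm/s. With f_stop (N) it stops when the force on the tool has changed by that much, and returns True; else False.
- env.move_joints(angles): joint-space move.
- set_gripper(opening): finger opening in mm; the grip force is fixed at half the most; returns when the fingers have stopped.
- env.hold(seconds).
- env.ik(position, orientation): joint angles nearest the present ones, or None.
- env.read_state(): the state.
- viewer.camera(name): name is "scene" or "top" or "wrist"; returns the picture (420x560x3 uint8, blue, green, red); there is no depth.
- viewer.camera_params(name): a dict with "fx", "fy", "cx", "cy" (pixels), "dist" ([k1, k2, p1, p2, k3] as OpenCV has them; the pictures are not rectified), "pose" (4x4, takes a point from camera to world coordinates); the wrist camera has in their place "tool_from_camera" (4x4, takes a point from camera to tool coordinates, whose origin is the TCP and whose axes are the flange's). Camera axes: x right, y up, looking along -z (the intrinsics and any distortion apply to the point x, -y, -z); pixel columns grow to the right and rows downward; lengths in mm; the calibration is good to about 2 mm. A picture is of the moment at which its call begins: read the wrist's pose just before it. camera_params takes no time and is no camera call.
A pose or a line that the arm cannot do raises env.IKError and nothing moves.
- workorder.sign_off(): hands the job in; it is judged then, once.
The state is a dict: "time_s": time; "qpos": joint angles; "dq": joint speeds; "tau": joint torques, N m; "tool_pos": TCP position; "orientation": TCP orientation; "force": force on the tool from outside, world axes, zero at the start; "wrist_torque": the same for the moment, N m; "width": finger opening in mm; "grip_force": force on a finger pad.
Only numpy, scipy, OpenCV 4.12 (cv2) and the standard library are available. Lean on these libraries where they do the work, as an engineer would, in place of code of your own. Each camera call takes 0.05 s, during which the arm holds its last target. There are 200 camera calls.

## Working session

There is one attempt and no reset: what is moved stays moved. The work goes in short steps, each a Python script; the robot and the scene stay as the last script left them, time stands still between calls to the robot, and variables do not carry over. Pictures are saved under pics/ and viewed, at most 10 in all, crops included, and the job is handed in when it is done.

```bash
mkdir -p pics; ls; python3 - <<'E'
from station import env, viewer
import cv2, json
for n in("scene","top"):
    cv2.imwrite(f"pics/{n}0.png",viewer.camera(n))
    p=viewer.camera_params(n); print(n,{k:(v.tolist() if hasattr(v,'tolist') else v) for k,v in p.items()})
print(viewer.camera_params("wrist")); s=env.read_state(); print(s)
E
```

```text
pics
scene {'fx': 414.55738748627004, 'fy': 414.55738748627004, 'cx': 281.6621580929059, 'cy': 204.03640632240092, 'dist': [0.015049792272665608, 0.0, 0.0, 0.0, 0.0], 'pose': [[0.5914571995331697, 0.6328420479535379, -0.49968922688242173, 92.39772376674175], [-0.8062344460523302, 0.45428426634341046, -0.37896150642449394, -262.66613566194724], [-0.012821821987247612, 0.6270061783545688, 0.778908757933897, 722.3650136296442], [0.0, 0.0, 0.0, 1.0]]}
top {'fx': 478.91795106264567, 'fy': 478.91795106264567, 'cx': 274.1744861413076, 'cy': 216.04360102422086, 'dist': [-0.1720823296900466, 0.0, 0.0, 0.0, 0.0], 'pose': [[-0.026290197052090434, 0.9965274619155324, -0.07900533644729084, 441.07913395496115], [-0.9991993771558623, -0.023811840993333572, 0.03214966438153567, 64.98486689000413], [0.03015676093846023, 0.07978730398187148, 0.9963556372565998, 1051.3505745470818], [0.0, 0.0, 0.0, 1.0]]}
{'fx': 337.49089213552764, 'fy': 337.49089213552764, 'cx': 276.6561171788154, 'cy': 215.04249699671414, 'dist': array([-0.00261548,  0.        ,  0.        ,  0.        ,  0.        ]), 'tool_from_cam
[... 337 characters left out ...]
00e+00]])}
{'time_s': 0.1, 'qpos': array([ 1.30700110e+00,  4.23745405e-01,  1.63061042e+00, -2.14740451e-05,
        1.08862435e+00, -1.89757761e-02]), 'dq': array([ 0.00317653, -0.00105354, -0.00280842, -0.00094012,  0.00135165,
        0.00175894]), 'tau': array([-4.25764119e-04, -5.45615065e+01, -2.74322301e+01,  6.44792221e-02,
        1.87818386e-02, -5.88929993e-05]), 'tool_pos': array([151.34861726, 605.98620952, 301.9924781 ]), 'orientation': array([ 1.22099275e-01,  9.92517650e-01, -6.88178133e-04, -8.83466820e-05]), 'force': array([-0.43717204, -0.68353903, -0.4328578 ]), 'wrist_torque': array([-0.04613821,  0.04603553, -0.02713643]), 'grip_force': 0.0, 'width': 87.83478318951855}
```

View pics/scene0.png

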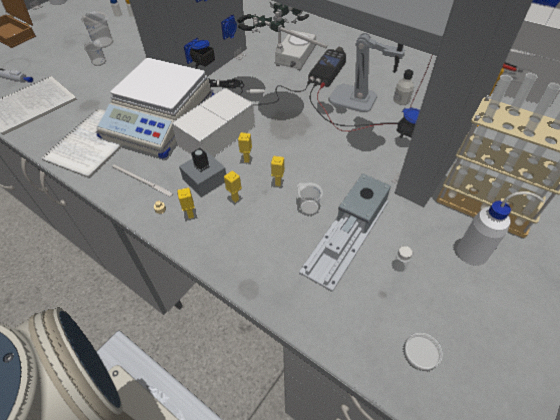

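View pics/top0.png

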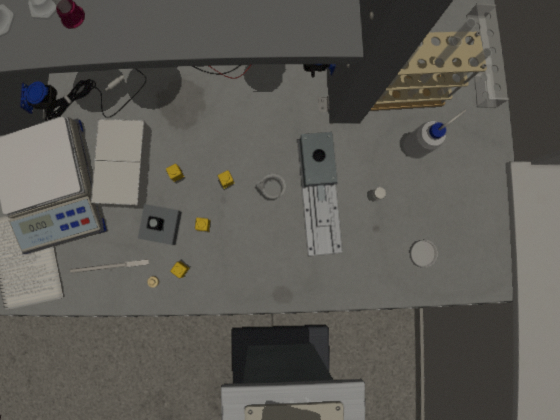

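The scene shows the guide with the head at its far end. In the top view the head is at about (319,158), the guide's near end at about (322,253), the stand at (159,225) with the black handle at (154,223), the beaker at (272,186), and the vial at (379,193). Four yellow decoys stand around the stand. Next I'll take close wrist looks.

```bash
cat > h.py <<'E'
from station import env, set_gripper, viewer, workorder
import cv2, numpy as np
from scipy.spatial.transform import Rotation as R
def ray(uv,p,T):
    K=np.array([[p["fx"],0,p["cx"]],[0,p["fy"],p["cy"]],[0,0,1]])
    q=cv2.undistortPoints(np.array([[uv]],float),K,np.array(p["dist"]))[0,0]
    T=np.array(T); return T[:3,3],T[:3,:3]@np.array([q[0],-q[1],-1])
def at(uv,z,p,T):
    o,d=ray(uv,p,T); return o+d*(z-o[2])/d[2]
def toolT(s=None):
    s=s or env.read_state(); T=np.eye(4); T[:3,:3]=R.from_quat(s["orientation"]).as_matrix(); T[:3,3]=s["tool_pos"]; return T
def down(yaw): # tool z down, tool x axis at world yaw
    return (R.from_euler('z',yaw)*R.from_euler('x',np.pi)).as_quat()
def snap(name):
    T=toolT()@viewer.camera_params("wrist")["tool_from_camera"]
    im=viewer.camera("wrist"); cv2.imwrite(f"pics/{name}.png",im); np.save(f"pics/{name}.npy",T); return im
def wat(name,uv,z): return at(uv,z,viewer.camera_params("wrist"),np.load(f"pics/{name}.npy"))
E
python3 - <<'E'
from h import *
p=viewer.camera_params("top")
for n,uv,z in [("handle",(154,223),90),("stand",(160,225),46),("guide near",(324,254),8),("headtop",(319,158),56),("mouth",(320,184),56),("carr rear",(324,223),36),("beaker",(272,187),0),("vial",(380,193),58)]:
    print(n,at(uv,z,p,p["pose"]).round(1))
q=env.read_state()["orientation"]; print("tool x yaw",toolT()[:3,0])
H=at((154,223),90,p,p["pose"])
# look: camera sits 67 mm along tool x, tilted; choose yaw keeping tool
pos=[H[0]-0,H[1],330]
for yaw in (np.pi/2,0,-np.pi/2,np.pi): print(yaw,env.ik([H[0],H[1],300],down(yaw)), env.ik([430,20,300],down(yaw)))
E
```

```text
handle [509.  277.1  90. ]
stand [507.6 274.   46. ]
guide near [438.  -75.4   8. ]
headtop [641.2 -65.5  56. ]
mouth [585.4 -65.5  56. ]
carr rear [504.1 -73.8  36. ]
beaker [589.1  34.2   0. ]
vial [ 563.5 -193.1   58. ]
tool x yaw [-9.70183519e-01  2.42371492e-01  7.31918053e-06]
1.5707963267948966 [ 4.77926331e-01  3.60032342e-01  1.73485111e+00 -4.44089210e-16
  1.04670920e+00  4.77926331e-01] [ 1.88300764e-02  1.36439561e-01  2.04242317e+00 -4.44089210e-16
  9.62729919e-01  1.88300764e-02]
0 [ 4.77926331e-01  3.60032342e-01  1.73485111e+00 -4.44089210e-16
  1.04670920e+00  2.04872266e+00] [ 1.88300764e-02  1.36439561e-01  2.04242317e+00 -4.44089210e-16
  9.62729919e-01  1.58962640e+00]
-1.5707963267948966 None None
3.141592653589793 [ 0.47792633  0.36003234  1.73485111  0.          1.0467092  -1.09287   ] [ 0.01883008  0.13643956  2.04242317  0.          0.96272992 -1.55196625]
```

```bash
python3 - <<'E'
from h import *
env.reach([508,276,290],down(np.pi)); a=snap("st"); 
env.reach([530,-70,330],down(np.pi)); b=snap("gd"); print(toolT().round(2), env.read_state()["time_s"])
E
```

```text
[[ -1.    -0.    -0.   530.17]
 [ -0.     1.     0.   -68.93]
 [  0.     0.    -1.   329.82]
 [  0.     0.     0.     1.  ]] 3.2833
```

View pics/st.png

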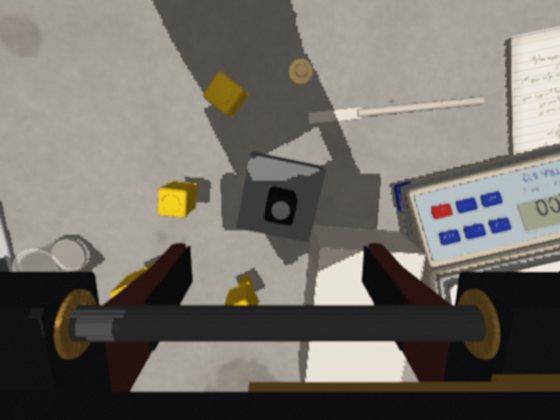

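View pics/gd.png

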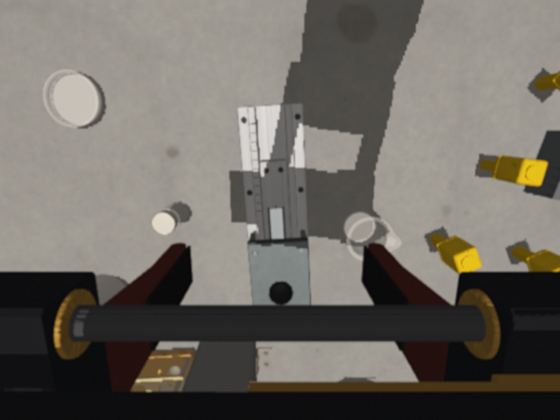

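The stand is near (282,197), with the black handle near (281,206). In the guide picture, the near end is at row 105, the carrier at rows 163–240 and the mouth edge near row 240. I'll enlarge both to measure corners.

```bash
python3 - <<'E'
import cv2,numpy as np
a=cv2.imread("pics/st.png")[145:250,230:335]; b=cv2.imread("pics/gd.png")[98:252,230:320]
f=lambda x,s:(255*(cv2.resize(x,None,fx=s,fy=s,interpolation=cv2.INTER_CUBIC)/255.)**0.55).astype(np.uint8)
A=f(a,4);B=f(b,3.8)
def ticks(I,x0,y0,s):
    for k in range(0,200,10):
        x=int(((-x0)%10+k)*s);y=int(((-y0)%10+k)*s)
        if x<I.shape[1]: cv2.line(I,(x,0),(x,8),(0,0,255),1); cv2.putText(I,str(int(x0+(-x0)%10+k)),(x,18),0,.35,(0,0,255))
        if y<I.shape[0]: cv2.line(I,(0,y),(8,y),(0,0,255),1); cv2.putText(I,str(int(y0+(-y0)%10+k)),(8,y),0,.35,(0,0,255))
ticks(A,230,145,4);ticks(B,230,98,3.8)
h=max(A.shape[0],B.shape[0]);P=lambda I:cv2.copyMakeBorder(I,0,h-I.shape[0],0,0,0)
C=np.hstack([P(A),P(B)]);print(C.shape);cv2.imwrite("pics/crop1.png",C)
E
```

```text
(585, 762, 3)
```

View pics/crop1.png

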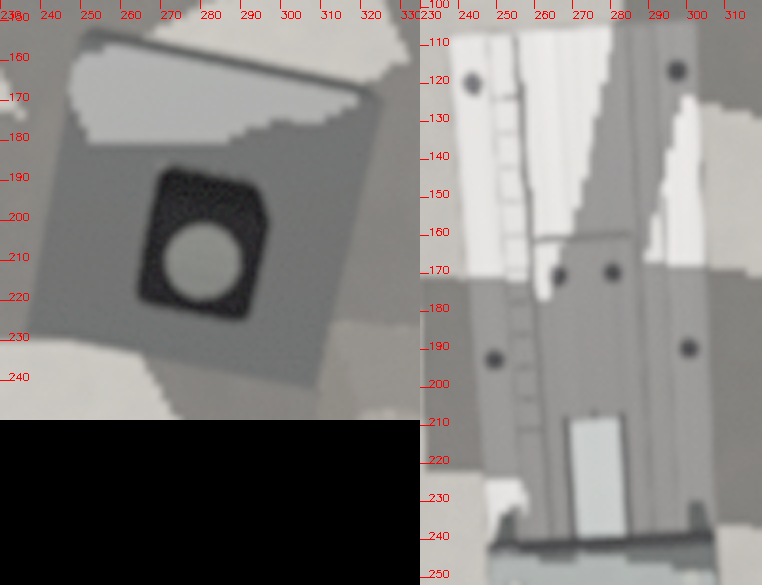

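```bash
python3 - <<'E'
from h import *
S=lambda x,y,z:wat("st",(230+x/4-.4,145+y/4-.4),z)
G=lambda x,y,z:wat("gd",(230+(x-420)/3.8-.4,98+y/3.8-.4),z)
c=[S(*p,46) for p in((80,44),(370,98),(312,388),(25,331))]
print("stand",np.round(c,1),np.mean(c,0).round(1),[np.linalg.norm(c[i]-c[i-1]).round(1) for i in range(4)])
d=[np.arctan2(*(c[b]-c[a])[1::-1]) for a,b in((0,1),(3,2),(0,3),(1,2))];print("yaw",np.round(d,3))
print("handle disc",S(203,261,90).round(1))
L=[G(450,35,8),G(697,25,8)];print("near end",np.round(L,1),np.mean(L,0).round(1),np.linalg.norm(L[0]-L[1]))
M=[G(487,546,56),G(714,535,56)];print("mouth",np.round(M,1),np.mean(M,0).round(1),np.linalg.norm(M[0]-M[1]))
C=[G(533,242,36),G(630,234,36)];print("carrier",np.round(C,1),np.mean(C,0).round(1),np.linalg.norm(C[0]-C[1]))
E
```

```text
stand [[465.1 250.6  46. ]
 [477.9 320.3  46. ]
 [551.5 308.   46. ]
 [536.4 235.4  46. ]] [507.7 278.6  46. ] [np.float64(72.9), np.float64(70.8), np.float64(74.6), np.float64(74.1)]
yaw [ 1.389  1.366 -0.21  -0.165]
handle disc [507.8 279.6  90. ]
near end [[ 438.1 -114.1    8. ]
 [ 435.2  -39.8    8. ]] [436.7 -76.9   8. ] 74.26860785550362
mouth [[ 583.6 -101.9   56. ]
 [ 580.2  -35.7   56. ]] [581.9 -68.8  56. ] 66.34372176647604
carrier [[497.3 -88.4  36. ]
 [495.  -60.3  36. ]] [496.1 -74.3  36. ] 28.28714717873863
```

The carrier's rear face is at (496,−74), the guide yaw is about 0.053 and the mouth is near x = 582. The stand is at (508,279) with yaw about −0.19. I'll grasp with the fingers closing along the push direction, which is stiff.

```bash
python3 - <<'E'
from h import *
q=down(np.pi/2-0.19)
set_gripper(60)
env.reach([508,279,200],q)
print(env.move_l([508,279,132],rate=60,f_stop=8)); env.hold(.2)
s=env.read_state();print(s["tool_pos"],s["force"])
set_gripper(0); env.hold(.3)
s=env.read_state();print(s["tool_pos"],s["orientation"],s["width"],s["grip_force"],s["force"],s["wrist_torque"]);np.save("grasp.npy",np.r_[s["tool_pos"],s["orientation"]])
print(env.move_l([508,279,215],rate=60)); env.hold(.2)
s=env.read_state();print(s["tool_pos"],s["width"],s["grip_force"],s["force"],s["time_s"])
p=snap("lift");cv2.imwrite("pics/sc1.png",viewer.camera("scene")[100:280,120:460])
E
```

```text
False
[508.16204385 279.09016963 132.34249912] [-0.5236795  -0.38465368  0.18466578]
[507.97094853 279.00968709 131.96705548] [ 7.70975991e-01  6.36864208e-01 -3.64077947e-05 -1.05766416e-05] 25.9334846773723 29.993222057819366 [-0.14445005 -0.35122882  0.22694792] [-0.07001962  0.06710878  0.01865237]
False
[507.90044713 278.93937819 214.72093177] 26.029800113378712 29.99302089214325 [-0.7298794   0.19137307 -0.26851112] 10.1083
```

View pics/lift.png

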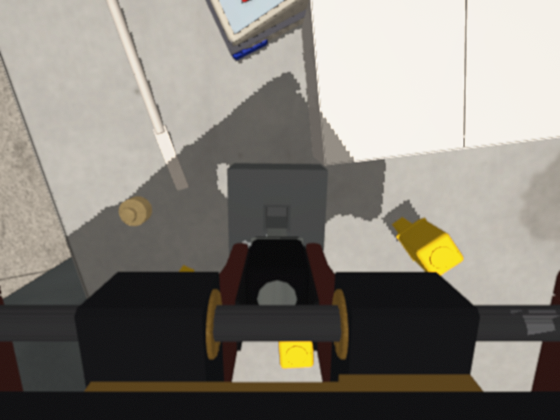

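The handle is gripped squarely between the fingers. The hole shows at about (277,215) and the block's edges line up with the tool. Next is the guide.

```bash
cat > push.py <<'E'
from h import *
yaw=0.053; u=np.array([np.cos(yaw),np.sin(yaw),0]); rear=np.array([496.1,-74.2,0])
def F():
    return np.mean([(env.hold(.02),env.read_state()["force"])[1] for _ in range(3)],0)
def P(s,z=134): return rear+u*(s-6)+[0,0,z]   # s = shank front face relative to first estimate of rear
E
python3 - <<'E'
from push import *
env.reach(P(-20,215),down(np.pi/2+yaw)); env.hold(.2)
print(env.move_l(P(-20),rate=60,f_stop=4)); env.hold(.4)
s=env.read_state();print(s["tool_pos"],P(-20),s["time_s"]); f0=F();np.save("f0.npy",f0);print("f0",f0)
x=-20
while x<4:
    x+=2; h=env.move_l(P(x),rate=8,f_stop=5); f=F()-f0; t=env.read_state()
    print(x,h,(-f@u).round(2),f.round(2),((t["tool_pos"]-P(0))@u).round(2))
    if h: break
print(t["time_s"]); cv2.imwrite("pics/c1.png",cv2.resize(viewer.camera("scene")[150:300,280:440],None,fx=4,fy=4))
E
```

```text
False
[470.14672846 -75.56908066 134.06049985] [470.13650845 -75.57735496 134.        ] 13.65
f0 [-0.02495263  0.02898248 -1.06592241]
-18 False 0.23 [-0.24  0.21  0.33] -18.0
-16 False -0.08 [0.07 0.24 0.08] -15.98
-14 False 0.07 [-0.06 -0.12 -0.28] -13.99
-12 False 0.18 [-0.16 -0.34  0.29] -12.01
-10 False 0.01 [-0.03  0.39  0.15] -10.02
-8 False -0.4 [0.39 0.24 0.03] -7.98
-6 False 0.24 [-0.24 -0.02 -0.2 ] -5.98
-4 False -0.12 [ 0.13 -0.26 -0.  ] -4.0
-2 False 0.6 [-0.59 -0.12  0.12] -1.99
0 False 0.24 [-0.22 -0.45 -0.15] 0.0
2 False 5.13 [-5.12 -0.4   2.68] 1.03
4 False 3.33 [-3.35  0.28 -1.8 ] 3.71
19.1
```

View pics/c1.png

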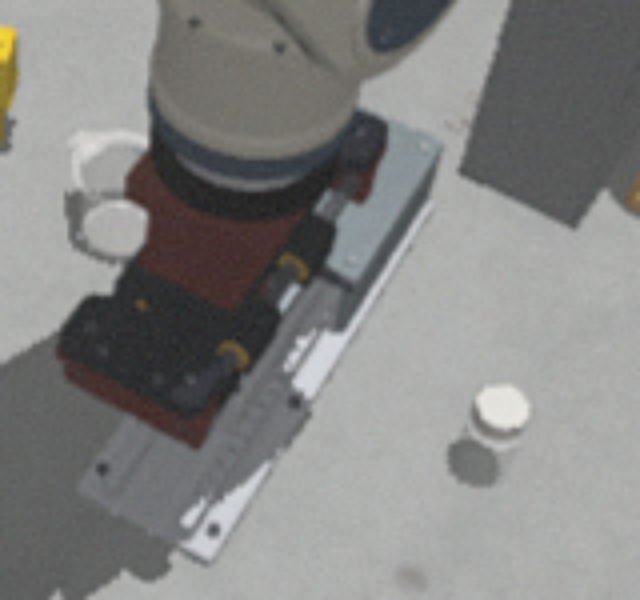

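```bash
python3 - <<'E'
from push import *
f0=np.load("f0.npy"); x=4; pk=[]
while x<54:
    x+=1.5 if x<22 else 1
    h=env.move_l(P(x),rate=7,f_stop=4); f=-(F()-f0)@u; t=env.read_state(); a=(t["tool_pos"]-P(0))@u
    print(x,h,f.round(2),a.round(2),end=" | ")
    if (x>=22 and len(pk)>8 and f>max(pk)+1.2) or f>8.5 or h: break
    pk.append(f)
print(t["time_s"])
E
```

```text
5.5 False 3.03 5.73 | 7.0 True 0.19 5.06 | 19.825
```

```bash
cat > go.py <<'E'
from push import *
f0=np.load("f0.npy"); x=(env.read_state()["tool_pos"]-P(0))@u; pk=[]
while x<54:
    x+=1.5 if x<20 else 1
    h=env.move_l(P(x),rate=7,f_stop=7); f=-(F()-f0)@u; t=env.read_state(); a=(t["tool_pos"]-P(0))@u
    print(round(x,1),"H" if h else "",f.round(2),a.round(2),end=" | ")
    if (x>=22 and f>6.3) or f>8.5 or (h and f>5.5): break
    if h: x=a
    pk.append(f)
print(t["time_s"])
E
python3 go.py
```

```text
6.6  0.73 6.43 | 8.1  4.99 6.82 | 9.6  5.54 8.15 | 11.1  3.88 10.46 | 12.6  2.68 12.8 | 14.1  4.31 13.92 | 15.6  4.11 15.58 | 17.1  4.04 17.06 | 18.6  4.14 18.63 | 20.1  4.54 20.11 | 21.1  3.87 21.07 | 22.1  3.81 22.13 | 23.1  4.03 23.14 | 24.1  3.78 24.14 | 25.1  3.8 25.13 | 26.1  3.62 26.14 | 27.1  3.51 27.14 | 28.1  3.4 28.15 | 29.1  3.81 29.15 | 30.1  3.01 30.12 | 31.1  3.4 31.14 | 32.1  3.37 32.14 | 33.1  4.08 33.16 | 34.1  3.38 34.17 | 35.1  4.21 35.16 | 36.1  3.29 36.13 | 37.1  4.12 37.13 | 38.1  3.92 38.14 | 39.1  3.32 39.16 | 40.1  3.17 40.13 | 41.1  3.47 41.13 | 42.1  4.03 42.01 | 43.1  6.46 42.47 | 32.0583
```

```bash
python3 - <<'E'
from push import *
f0=np.load("f0.npy")
for x in (43.1,43.5):
    env.move_l(P(x),rate=3,f_stop=5); f=-(F()-f0)@u; a=(env.read_state()["tool_pos"]-P(0))@u; print(x,f.round(2),a.round(2))
    if f>8.5: break
E
```

```text
43.1 6.45 42.48
43.5 7.38 42.58
```

The position no longer advances while the force climbs, so this is the rigid stop (friction about 3.7 N). I'll back off and return.

```bash
python3 - <<'E'
from push import *
env.hold(.2)
env.move_l(P(25),rate=25); env.move_l(P(25,215),rate=80)
g=np.load("grasp.npy")
env.reach([508,279,215],g[3:]); env.hold(.4); s=env.read_state();print(s["tool_pos"],s["width"],s["force"],s["time_s"])
a=snap("lift2"); b=cv2.imread("pics/lift.png")
cv2.imwrite("pics/cmp.png",np.hstack([cv2.resize(i[150:330,200:350],None,fx=2.6,fy=2.6) for i in(b,a)]))
E
```

```text
[508.21681091 278.54753082 215.06037891] 25.914307241920685 [ 0.24427595  0.20441246 -1.14520479] 36.675
```

View pics/cmp.png

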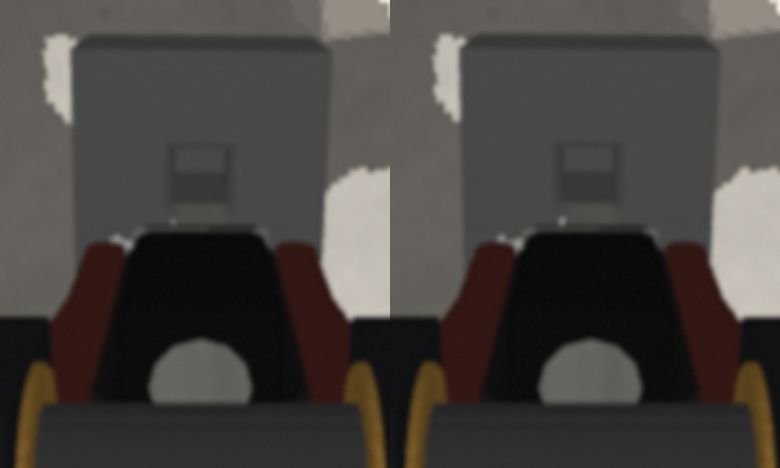

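The two views are identical, so the pusher has not shifted in the grip. I'll insert it.

```bash
python3 - <<'E'
from h import *
print(env.move_l([508,279,175],rate=60,f_stop=5)); env.hold(.3)
h=env.move_l([508,279,132.3],rate=25,f_stop=6); env.hold(.3); s=env.read_state(); print(h,s["tool_pos"],s["force"],s["time_s"])
if s["tool_pos"][2]<135:
    set_gripper(50); env.hold(.2); env.move_l([508,279,230],rate=80); 
    env.hold(.2); a=snap("out"); cv2.imwrite("pics/sc2.png",viewer.camera("scene"))
    sc=viewer.camera("scene")
    cv2.imwrite("pics/fin.png",np.hstack([cv2.resize(a[150:330,180:380],(390,351)),cv2.resize(sc[130:310,200:400],(390,351))]))
print(env.read_state()["time_s"])
E
```

```text
False
False [508.01559246 279.00457158 132.3621581 ] [ 0.11265753  0.22272238 -0.6842505 ] 40.0
42.5083
```

View pics/fin.png

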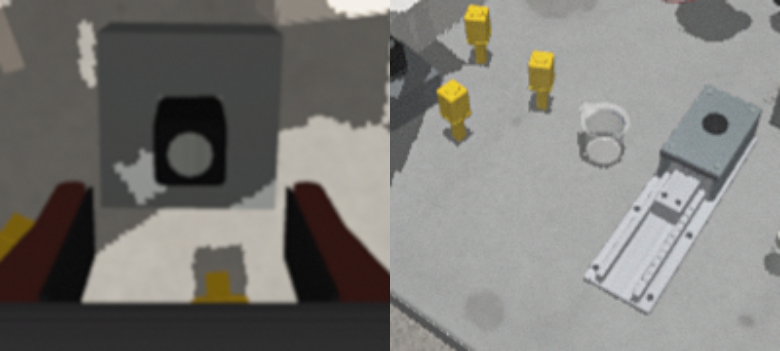

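The pusher stands upright and centred in its stand, the carrier is deep in the head, and the beaker is in place.

```bash
python3 -c "
from station import workorder
print(workorder.sign_off())"
```

```text
the job is handed in; nothing more can be done
None
```

The job is handed in (no verdict came back): the carrier was pushed onto the stop with at most about 7.4 N at the wrist, the pusher is released back in its stand, and it was finished at about 43 s of the 72 s allowed.

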